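# Take the long lens off its cap and hold its rear glass to the webcam

### The job

A buyer on a video call wants to see the rear glass of the longest of the three camera lenses, which are stored standing on the bayonet caps of the wooden board. Turn the longest lens anticlockwise (seen from above) until its white mark meets its cap's white mark and the bayonet lets go, lift it straight off, and hold it still in the air with its rear glass (the bayonet end) squarely facing the small webcam on the tripod, centred in front of it and about 15 cm from the webcam's glass. Finish while still holding it there; leave the other two lenses locked on their caps and do not touch the webcam or disturb the other things on the desk.

Things in the scene. Friction and masses are not known exactly. Their poses are not given: they have to be found in the camera images.
- long_lens: longest lens, black, round, 53 mm across, 78 mm from flange to front rim, 0.18 to 0.37 kg. Origin: centre of the flange face, which sits on the cap's rim 31 mm above the desk; z along the lens axis out of the front, up while seated; -x to the white mark on its side just above the flange. Best gripped round the wide ribbed rubber ring, 33 to 61 mm above the flange. It turns easily: only its weight rubs
- rear_glass (a point): middle of the long lens's rear glass (the face to show), on its axis 7 mm below the flange; axes as the lens's. The bright bayonet ring round it, 36 mm across with three lugs to 45 mm, reaches 9 mm below the flange into the cap
- front_glass (a point): middle of the front rim plane of the long lens, on its axis 78 mm above the flange
- mid_lens: the middle lens, black, 53 mm across, 46 mm from flange to front, same mount and origin as the long lens; to be left locked on its cap
- flat_lens: the flat lens, black, 54 mm across, 24 mm from flange to front, same mount and origin; to be left locked on its cap
- lens_board: pale wooden board, 86 x 340 x 15 mm, fixed; origin under its centre on the desk, long side along y. Three black caps, 58 mm wide, rims 16 mm above the board, at y = -110, 0, 110 mm, hold a lens each (which varies), white mark on the -x side
- mid_cap (a point): centre of the middle cap's rim; axes as the board's. How a cap works: a locked lens stands 48 to 63 degrees clockwise (from above) of the release position; there its x axis lies along the board's x (white marks in line). It lifts out from about 10 degrees short of that to 4 past it, where it meets a firm stop. Until then tabs hold its lugs down; 1.5 mm play sideways
- webcam_head: head of the webcam: black cylinder, 33 mm across and 48 mm long, its bright-ringed glass looking out along the head's -x axis, tilted up about 45 to 59 degrees from level, roughly towards the robot. Origin: on the tilt axis, 85 mm above the desk, 29 mm behind the webcam's glass. y is level
- webcam_glass (a point): middle of the webcam's glass, 29 mm from the head's origin along its -x; axes as the head's
- webcam: the webcam's small black table tripod, three legs within 65 mm of its middle, fixed; origin on the desk under the middle, z up
- blower: black rubber air blower standing on its base, 53 mm across, 113 mm high, a bystander; origin at the centre of its base
- front_cap: black lens front cap lying on the desk, 57 mm across, 8.5 mm thick, a bystander
- rubber: eraser in a card sleeve, 20 x 44 x 12 mm, a bystander
- matches: matchbox, 37 x 53 x 16 mm, a bystander
There are look-alikes about, which are no part of the job. What is shaped like the webcam but yellow is not meant. What is shaped like the long_lens but purple is not meant.

How it is judged:
By the outcome, as a careful person would: the job done as asked, in the order asked, and still so for the second after the job is handed in, while the arm keeps its last pose, push and grip.
It also fails if it takes over 40 s, if anything falls off the work surface, if the arm or the gripper's body presses on something with over 40 N, if the wrist force passes 120 N, or if a joint passes its speed limit or range.

### The arm

A 7-joint arm with a two-finger parallel gripper is mounted at the origin on a cart in front of the work surface, level with it; the furniture and walls round the work are solid. World frame = base frame: x ahead of the robot, y to its left, z up, the work surface at z = 0. Lengths are in m, angles in degrees, forces in N, time in s.
With the tool pointing down it reaches from about 0.425 to 0.875 m from the base axis. Payload 4.7 kg.
Tool frame: the origin (TCP) lies between the finger pads; the fingertips stand env.finger_overhang ahead of it and the grasp point (between the pads) lies 5 mm behind it (env.finger_overhang is the distance from the TCP to the fingertips, in m); z points along the fingers, y is the line along which they close (so a half turn about z gives the same grasp; the last joint's range is limited). The gripper opens to 87 mm and grips with 3 to 60 N. Pads are 19 mm wide; open, the fingers measure 117 mm over their backs; the gripper's body (75 mm by 190 mm) begins 51 mm behind the grasp point.
Start: joints at [-69.494, 18.392, -4.016, 83.108, 1.295, 78.541, -3.26], TCP at [0.219, 0.612, 0.237] pointing down, gripper open.
Joint ranges: [-163.93, 163.93], [-17.29, 119.83], [-79.2, 71.16], [3.27, 140.29], [-89.18, 269.18], [5.43, 117.66], [-154.24, 154.24]. Speed limits (degrees/s): [147.25, 147.25, 180, 180, 180, 180, 180].

### API

Orientations are given as [roll, pitch, yaw] about the fixed x, y, z axes, in that order (R = Rz(yaw) Ry(pitch) Rx(roll)).
In Python, from cell import telemetry, eyes, env, models gives the robot as it stands. The module is installed in compiled form; this text tells all that it offers.
- The arm moves only by the tool drive_tool, never from a script. Its arguments are lists of equal length, an entry for each row: "angular": the turn, a rotation vector about the tool's x, y, z in rad, a list of three; "delta_pos": the shift along the tool's x, y, z in cm, a list of three; "gripper": the finger opening in cm, from 0 to 8.7. A call has 1 to 20 rows; each row shifts and turns the commanded pose from where the row before left it, along the tool's axes as they then stand; what a row does not reach is not made up. A row lasts 1/10 s, in which the tool goes at most 50 mm and 8.59 degrees, less where a joint would pass 70% of its speed; a pose out of reach is approached as far as the arm can. A call with a gripper value outside its range is refused whole. The fingers move at their own pace and stop on an object; "squeeze" is the grip in N (left out, the last holds). Time passes only in rows, so rows that do not move let the fingers close. It gives the time, the measured TCP pose, the force, the opening and the grip force at its end, in the units of the state.
- telemetry.get_obs(): the state, without advancing time (a new reading comes with each control period).
- eyes.read_camera(name): name is "scene" or "side" or "wrist"; returns a dict with "pixels" (480x640x3 uint8, red, green, blue), "mtx" (3x3 intrinsics, pixels), "origin" and "orientation" of the camera in the world. Camera axes: x right, y down, z forward; pixel columns grow to the right and rows downward; lengths in m; the calibration is good to about 2 mm. A picture is of the moment at which its call begins. There is no depth.
- env.sign_off(): hands the job in; it is judged then, once.
Trained networks look in a picture, given as the dict that the camera call returned (one of the last four; its "shot" number tells which), for a name from the list of things; names that differ only in an ending like _2 or _b are one class to them, and where a whole thing is asked for, a point or a joint stands for the part that bears it (a point fixed in the world has none). Each returns a list of dicts, best first, with "p" (0 to 1); they miss things now and then, are a little off and sometimes report something else, mostly with a low value. They report only what shows in the picture. A call takes as long as a camera call. They do not tell look-alikes from the thing itself.
- models.search_frame(picture, target): "centre" ([column, row] in pixels, amid what is visible of it).
- models.cut_out(picture, target): "pixels" (480x640 bool, what is visible of it) and "centre" ([column, row] in pixels, amid what is visible of it).
The state is a dict: "time_s": time; "qpos": joint angles; "joint_velocities": joint speeds; "effort": joint torques, N m; "tool_pos": TCP position; "tool_rot": TCP orientation; "force": force on the tool from outside, world axes, zero at the start; "wrist_torque": the same for the moment, N m; "grip_width": finger opening in m; "grasp_force": force on a finger pad.
Only numpy, scipy, OpenCV 4.12 (cv2) and the standard library are available. Lean on these libraries where they do the work, as an engineer would, in place of code of your own. Each camera call takes 0.05 s, during which the arm holds its last target. There are 200 camera calls.

## Working session

There is one attempt and no reset: what is moved stays moved. The work goes in short steps, Python scripts to look and compute and a tool call to move; the robot and the scene stay as the last step left them, time stands still between calls to the robot, and variables do not carry over. Pictures are saved under pics/ and viewed, at most 10 in all, crops included, and the job is handed in when it is done.

Besides the shell and the picture viewer there is one more tool, called after "Emit:" as a command line: name --argument value ..., lists and objects as JSON in quotes. drive_tool: Moves the arm, as the interface text tells. Its arguments: {"type":"object","properties":{"angular":{"type":"array","items":{"type":"array","items":{"type":"number"}}},"delta_pos":{"type":"array","items":{"type":"array","items":{"type":"number"}}},"gripper":{"type":"array","items":{"type":"number"}},"squeeze":{"type":"number"}},"required":["angular","delta_pos","gripper"]}

```bash
mkdir -p pics
cat > h.py <<'E'
import numpy as np, cv2
from cell import telemetry, eyes, env, models
from scipy.spatial.transform import Rotation as R
def Rm(o):
    o=np.array(o,float)
    if o.shape==(3,3): return o
    if o.shape==(4,): return R.from_quat(o).as_matrix()
    return R.from_euler('xyz',o,degrees=True).as_matrix()
def proj(p,P):
    c=(np.atleast_2d(P)-np.array(p['origin']))@Rm(p['orientation']); q=c@np.array(p['mtx']).T
    return q[:,:2]/q[:,2:]
def ray(p,uv):
    return np.array(p['origin']), Rm(p['orientation'])@np.linalg.solve(np.array(p['mtx']),[uv[0],uv[1],1])
def atz(p,uv,z):
    o,d=ray(p,uv); return o+d*(z-o[2])/d[2]
def save(p,n): cv2.imwrite('pics/'+n,p['pixels'][:,:,::-1])
E
python3 - <<'E'
from h import *
o=telemetry.get_obs(); print(o['tool_pos'],o['tool_rot'],env.finger_overhang,o['time_s'])
ims=[]
for n in ['scene','side']:
    p=eyes.read_camera(n); save(p,n+'0.png')
    print(n,p['origin'],p['orientation'],p['mtx'][0][0])
    for t in ['long_lens','mid_lens','flat_lens','lens_board','webcam_head','webcam_glass','webcam','blower']:
        print(t,[(np.round(d['centre']).tolist(),round(d['p'],2)) for d in models.search_frame(p,t)][:4])
E
```

```text
[0.21896463 0.61143947 0.23545916] [-1.79888960e+02  5.30368093e-03  1.60301841e+02] 0.014 0.0
scene [0.07505901 1.02366105 0.60927117] [-116.24716996   -0.60713367 -152.35606095] 499.34507504703856
long_lens []
mid_lens [([228.0, 269.0], 0.49), ([342.0, 249.0], 0.47)]
flat_lens []
lens_board [([341.0, 251.0], 0.48)]
webcam_head [([226.0, 256.0], 0.82), ([286.0, 281.0], 0.65)]
webcam_glass [([284.0, 280.0], 0.76), ([227.0, 256.0], 0.7)]
webcam [([283.0, 285.0], 0.97), ([227.0, 264.0], 0.68)]
blower [([292.0, 202.0], 0.81), ([269.0, 235.0], 0.62)]
side [ 0.07502787 -0.55281656  0.7538066 ] [-127.73893287    0.4930399   -36.30492111] 493.4394075271595
long_lens [([329.0, 296.0], 0.81), ([268.0, 329.0], 0.7)]
mid_lens [([418.0, 367.0], 0.74)]
flat_lens [([369.0, 340.0], 0.89), ([327.0, 295.0], 0.73), ([314.0, 206.0], 0.66)]
lens_board [([382.0, 364.0], 0.67)]
webcam_head [([250.0, 212.0], 0.67), ([313.0, 193.0], 0.57), ([382.0, 362.0], 0.3)]
webcam_glass [([252.0, 212.0], 0.78), ([312.0, 198.0], 0.76), ([366.0, 338.0], 0.36)]
webcam [([254.0, 223.0], 0.74), ([311.0, 202.0], 0.73)]
blower [([452.0, 286.0], 0.84)]
```

View pics/scene0.png

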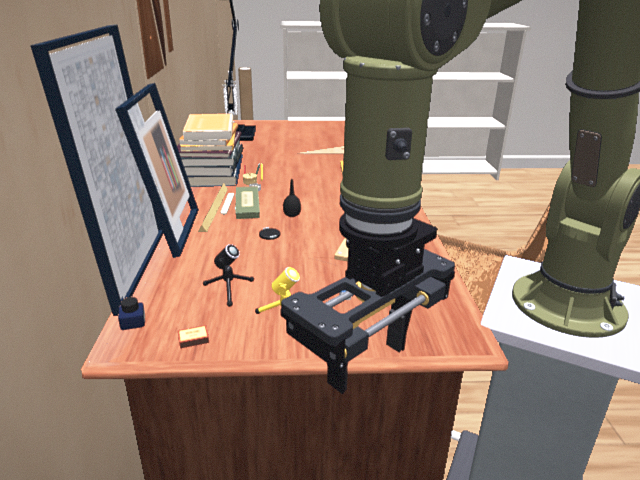

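View pics/side0.png

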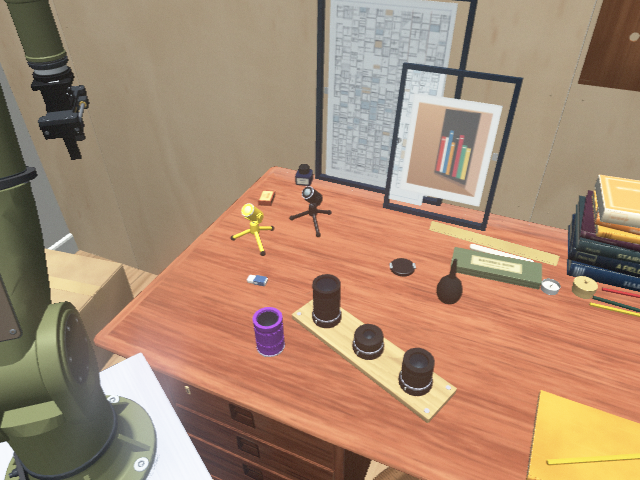

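The scene shows the real black webcam at scene (227,256) / side (312,195), with the yellow look-alike at scene (286,281) / side (252,213). In the side picture there are two tall lenses: black at (326,298) standing on a board cap, and purple at (268,330) standing on the desk. The black one on the left end of the board is meant. I'll confirm with a crop and measure.

```bash
cat > m.py <<'E'
from h import *
s=eyes.read_camera('scene'); d=eyes.read_camera('side')
def near(L,uv): return min(L,key=lambda q:np.hypot(*(np.array(q['centre'])-uv))) if L else None
for t,uv,z in [('long_lens',(326,298),.068),('long_lens',(268,330),.039),('flat_lens',(369,340),.043),('mid_lens',(417,370),.054),('blower',(450,288),.04)]:
    q=near(models.cut_out(d,t),uv)
    if q is None: print(t,'none');continue
    m=q['pixels']; ys,xs=np.nonzero(m)
    c=((xs.min()+xs.max())/2,(ys.min()+ys.max())/2)
    print(t,np.round(q['centre']),c,m.sum(),np.round(atz(d,c,z),4))
def tri(a,b):
    (o1,d1),(o2,d2)=ray(s,a),ray(d,b); A=np.c_[d1,-d2]; k=np.linalg.lstsq(A,o2-o1,rcond=None)[0]
    p,q=o1+k[0]*d1,o2+k[1]*d2; return (p+q)/2,np.linalg.norm(p-q)
for t in ['webcam_head','webcam_glass']:
    a=near(models.search_frame(s,t),(227,256)); b=near(models.search_frame(d,t),(312,195))
    print(t,a['centre'],b['centre'],tri(a['centre'],b['centre']))
c1=cv2.resize(d['pixels'][230:430,230:470],None,fx=3,fy=3,interpolation=2)[:600,:720]
cv2.imwrite('pics/crop1.png',c1[:,:,::-1])
a=cv2.resize(s['pixels'][235:310,195:270],(400,400),interpolation=2); b=cv2.resize(d['pixels'][175:240,280:345],(400,400),interpolation=2)
cv2.imwrite('pics/crop2.png',np.hstack([a,b])[:,:,::-1])
E
python3 m.py
```

```text
long_lens [326. 296.] (np.float64(326.5), np.float64(297.5)) 1272 [0.4814 0.0061 0.068 ]
long_lens [268. 332.] (np.float64(268.0), np.float64(331.5)) 1359 [0.3557 0.0231 0.039 ]
flat_lens none
mid_lens [417. 369.] (np.float64(417.5), np.float64(368.0)) 1172 [ 0.5136 -0.2138  0.054 ]
blower [452. 289.] (np.float64(449.5), np.float64(282.0)) 706 [ 0.7327 -0.0892  0.04  ]
webcam_head [226.3, 252.7] [310.6, 193.9] (array([0.65015804, 0.29940081, 0.09335278]), np.float64(0.0026067797299258177))
webcam_glass [226.9, 253.4] [312.3, 197.6] (array([0.65205933, 0.29345198, 0.08666257]), np.float64(0.006206040297756574))
```

View pics/crop1.png

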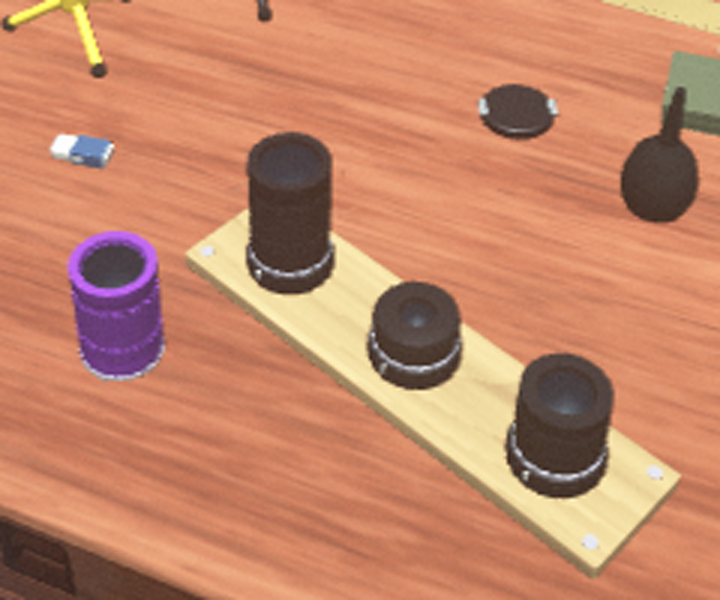

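View pics/crop2.png

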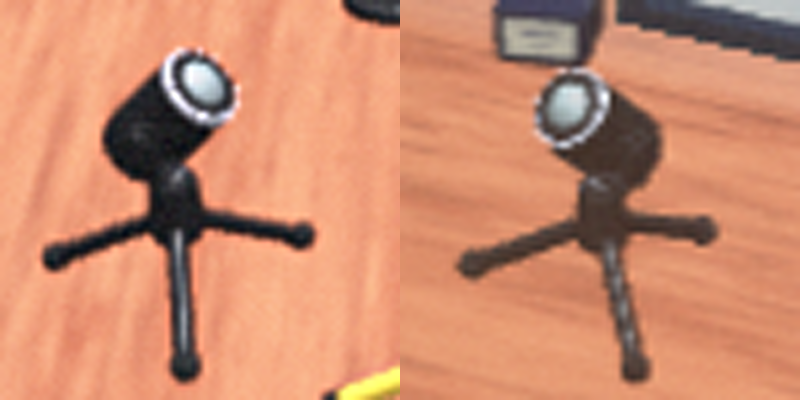

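The crops confirm it: the black tall lens on the board's left end cap is the one (purple one stands on the desk, and is a look-alike); its cap's white mark faces the robot. The webcam's bright ring is at about scene (232.5,251) and side (308.4,192.4).

```bash
cat > m2.py <<'E'
from h import *
s=eyes.read_camera('scene'); d=eyes.read_camera('side'); w=eyes.read_camera('wrist')
def tri(a,b):
    (o1,d1),(o2,d2)=ray(s,a),ray(d,b); A=np.c_[d1,-d2]; k=np.linalg.lstsq(A,o2-o1,rcond=None)[0]
    p,q=o1+k[0]*d1,o2+k[1]*d2; return (p+q)/2,np.linalg.norm(p-q)
g=tri((232.5,251),(308.4,192.4)); j=tri((227.5,269.5),(312.8,206))
print('glass',g,'post',j)
o=telemetry.get_obs(); T=R.from_euler('xyz',o['tool_rot'],degrees=True).as_matrix()
print('cam in tool',T.T@(np.array(w['origin'])-o['tool_pos']),T.T@Rm(w['orientation']),w['mtx'])
E
python3 m2.py
```

```text
glass (array([0.63912776, 0.29540424, 0.10100359]), np.float64(0.0033993296591993375)) post (array([0.65317979, 0.29859708, 0.05362363]), np.float64(0.0031183994466444506))
cam in tool [ 0.07167736  0.00062273 -0.14873422] [[ 1.51541046e-03 -9.64273999e-01 -2.64902545e-01]
 [ 9.99998059e-01  1.79476643e-03 -8.12521753e-04]
 [ 1.25893179e-03 -2.64900799e-01  9.64274848e-01]] [[341.25908629   0.         317.80651881]
 [  0.         341.25908629 249.17043615]
 [  0.           0.           1.        ]]
```

```bash
cat > plan.py <<'E'
from h import *
def plan(P,Rt,n,o=None,rel=None):
    """rows (body frame) from current measured pose to target; straight line, geodesic turn"""
    o=o or telemetry.get_obs(); p0=np.array(o['tool_pos']); R0=R.from_euler('xyz',o['tool_rot'],degrees=True)
    rv=np.round((R0.inv()*Rt).as_rotvec()/n,3)
    p=p0.copy(); r=R0; D=[]
    for i in range(n):
        t=p0+(P-p0)*(i+1)/n
        dl=np.round(r.inv().apply(t-p)*100,2); D.append(dl.tolist()); p=p+r.apply(dl/100); r=r*R.from_rotvec(rv)
    print('angular',rv.tolist(),'x',n); print('delta',D)
    print('end',p,r.as_euler('xyz',degrees=True),'deg/row',np.degrees(np.linalg.norm(rv)))
def tool(zdir,xhint):
    z=np.array(zdir,float); z/=np.linalg.norm(z); x=np.array(xhint,float); x-=z*(x@z); x/=np.linalg.norm(x)
    return R.from_matrix(np.c_[x,np.cross(z,x),z])
E
python3 - <<'E'
from plan import *
plan(np.array([.56,.29,.215]),tool([.6,.1,-.78],[-1,0,0]),14)
E
```

```text
angular [-0.017, -0.044, -0.021] x 14
delta [[-3.07, -1.34, 0.15], [-3.03, -1.42, 0.27], [-2.98, -1.48, 0.37], [-2.94, -1.55, 0.48], [-2.87, -1.62, 0.58], [-2.82, -1.69, 0.67], [-2.75, -1.76, 0.77], [-2.67, -1.83, 0.86], [-2.6, -1.9, 0.94], [-2.51, -1.98, 1.02], [-2.42, -2.04, 1.09], [-2.33, -2.11, 1.17], [-2.23, -2.18, 1.23], [-2.13, -2.25, 1.28]]
end [0.5599847  0.28996859 0.2150195 ] [170.58725257  36.6748811  174.65623012] deg/row 2.9583714657107056
```

Emit:
drive_tool --angular '[[-0.017,-0.044,-0.021],[-0.017,-0.044,-0.021],[-0.017,-0.044,-0.021],[-0.017,-0.044,-0.021],[-0.017,-0.044,-0.021],[-0.017,-0.044,-0.021],[-0.017,-0.044,-0.021],[-0.017,-0.044,-0.021],[-0.017,-0.044,-0.021],[-0.017,-0.044,-0.021],[-0.017,-0.044,-0.021],[-0.017,-0.044,-0.021],[-0.017,-0.044,-0.021],[-0.017,-0.044,-0.021],[0,0,0],[0,0,0]]' --delta_pos '[[-3.07,-1.34,0.15],[-3.03,-1.42,0.27],[-2.98,-1.48,0.37],[-2.94,-1.55,0.48],[-2.87,-1.62,0.58],[-2.82,-1.69,0.67],[-2.75,-1.76,0.77],[-2.67,-1.83,0.86],[-2.6,-1.9,0.94],[-2.51,-1.98,1.02],[-2.42,-2.04,1.09],[-2.33,-2.11,1.17],[-2.23,-2.18,1.23],[-2.13,-2.25,1.28],[0,0,0],[0,0,0]]' --gripper '[8.7,8.7,8.7,8.7,8.7,8.7,8.7,8.7,8.7,8.7,8.7,8.7,8.7,8.7,8.7,8.7]'

```text
time_s: 3.2
tool_pos: [0.5601, 0.2892, 0.215]
tool_rot: [170.5, 36.6, 174.5]
force: [0.1, 1.1, 0.8]
grip_width: 0.0869
grasp_force: 0.0
```

Run:
```python
from h import *
o=telemetry.get_obs(); print(np.round(o['qpos'],1),o['tool_pos'],o['tool_rot'])
w=eyes.read_camera('wrist'); save(w,'w1.png'); import pickle; pickle.dump({k:np.array(v) for k,v in w.items()},open('w1.pkl','wb'))
for t in ['webcam_head','webcam_glass','webcam']: print(t,[(np.round(d['centre']).tolist(),round(d['p'],2)) for d in models.search_frame(w,t)][:4])
L=models.cut_out(w,'webcam_head'); pickle.dump(L,open('w1m.pkl','wb'))
```

```text
[-51.8  -5.   11.8 120.3  33.4  35.4  25.4] [0.56007849 0.28923346 0.21499524] [170.54944992  36.6423299  174.53217489]
webcam_head [([348.0, 43.0], 0.96), ([312.0, 239.0], 0.9)]
webcam_glass [([349.0, 40.0], 0.63), ([310.0, 231.0], 0.6)]
webcam [([309.0, 216.0], 0.75), ([344.0, 42.0], 0.63)]
```

View pics/w1.png

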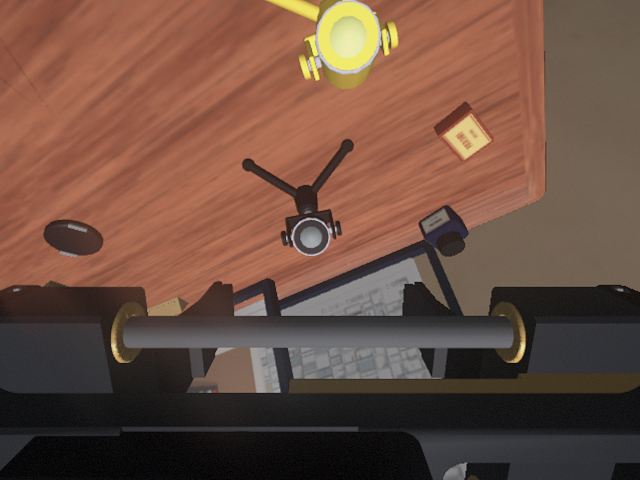

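The wrist view shows the black webcam near face-on, ring centre (311,237), rear end toward (309,215); the yellow one is at (348,40). I'll take a second view from steeper above on the way to the lens.

Run:
```python
from plan import *
plan(np.array([.57,.19,.25]),tool([0,.1,-1],[-1,0.2,0]),8)
```

```text
angular [0.012, 0.08, 0.023] x 8
delta [[-0.46, -1.2, -0.4], [-0.45, -1.2, -0.43], [-0.44, -1.19, -0.44], [-0.43, -1.18, -0.47], [-0.43, -1.19, -0.48], [-0.41, -1.17, -0.51], [-0.39, -1.18, -0.52], [-0.38, -1.17, -0.55]]
end [0.56995377 0.19002597 0.25004896] [174.38690467  -1.06529118 168.93030363] deg/row 4.818639778364125
```

Emit:
drive_tool --angular '[[0.012,0.08,0.023],[0.012,0.08,0.023],[0.012,0.08,0.023],[0.012,0.08,0.023],[0.012,0.08,0.023],[0.012,0.08,0.023],[0.012,0.08,0.023],[0.012,0.08,0.023],[0,0,0],[0,0,0]]' --delta_pos '[[-0.46,-1.2,-0.4],[-0.45,-1.2,-0.43],[-0.44,-1.19,-0.44],[-0.43,-1.18,-0.47],[-0.43,-1.19,-0.48],[-0.41,-1.17,-0.51],[-0.39,-1.18,-0.52],[-0.38,-1.17,-0.55],[0,0,0],[0,0,0]]' --gripper '[8.7,8.7,8.7,8.7,8.7,8.7,8.7,8.7,8.7,8.7]'

```text
time_s: 4.45
tool_pos: [0.5703, 0.1892, 0.2492]
tool_rot: [174.4, -1.0, 168.8]
force: [0.8, 1.4, 0.1]
grip_width: 0.0868
grasp_force: 0.0
```

Run:
```python
from h import *
import pickle
o=telemetry.get_obs(); print(np.round(o['qpos'],1),o['tool_pos'],o['tool_rot'])
V={'w1':pickle.load(open('w1.pkl','rb'))}
for n in ['wrist','scene','side']:
    w=eyes.read_camera(n); V[n]={k:np.array(v) for k,v in w.items()}
    for t in ['webcam_head','webcam_glass']: print(n,t,[(np.round(d['centre']).tolist(),round(d['p'],2)) for d in models.search_frame(w,t)][:4])
    print(n,proj(w,[.639,.295,.107]), proj(w,[.653,.2985,.085]))
pickle.dump(V,open('V.pkl','wb'))
tiles=[]
for n in ['w1','wrist','scene','side']:
    u=np.round(proj(V[n],[.645,.296,.09])[0]).astype(int); print(n,u)
    h=40 if n[0]=='w' else 25
    px=np.pad(V[n]['pixels'],((60,60),(60,60),(0,0)))
    c=px[u[1]-h+60:u[1]+h+60,u[0]-h+60:u[0]+h+60]
    tiles.append(cv2.resize(c,(300,300),interpolation=cv2.INTER_CUBIC))
cv2.imwrite('pics/t.png',np.vstack([np.hstack(tiles[:2]),np.hstack(tiles[2:])])[:,:,::-1])
```

```text
[-41.3  11.3  27.3  92.  -10.9  76.6  66.7] [0.57034796 0.18915627 0.24917717] [174.43044335  -1.03054344 168.83817192]
wrist webcam_head [([436.0, 285.0], 0.97), ([430.0, 127.0], 0.62)]
wrist webcam_glass [([434.0, 282.0], 0.66), ([430.0, 127.0], 0.66)]
wrist [[426.49121372 288.73756618]] [[422.60190615 292.86031035]]
scene webcam_head [([283.0, 278.0], 0.93), ([226.0, 254.0], 0.68)]
scene webcam_glass [([282.0, 282.0], 0.62), ([226.0, 256.0], 0.58)]
scene [[231.94815384 247.7870404 ]] [[226.1285762  256.13246638]]
side webcam_head [([249.0, 213.0], 0.73), ([311.0, 193.0], 0.46)]
side webcam_glass [([311.0, 197.0], 0.71), ([252.0, 212.0], 0.64), ([454.0, 287.0], 0.5), ([313.0, 205.0], 0.32)]
side [[308.00889759 190.99893357]] [[312.11485299 196.0770003 ]]
w1 [306 230]
wrist [421 288]
scene [230 254]
side [310 196]
```

View pics/t.png

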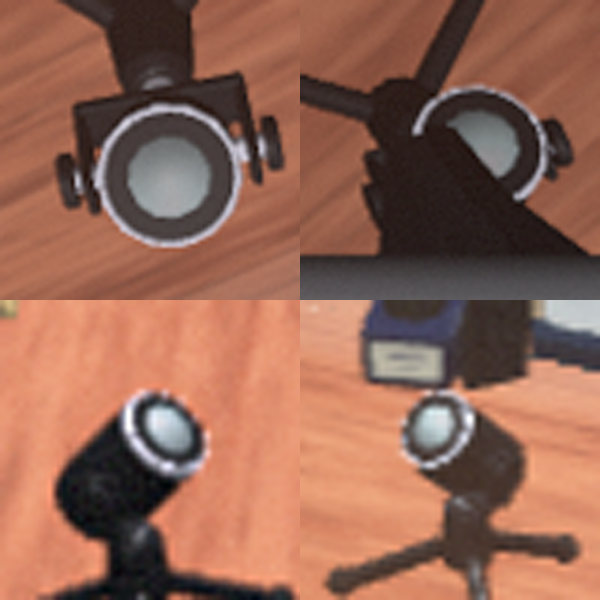

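Tiles: ring centres at w1 (310.8,236.7), wrist (429,289), scene (232.5,251), side (308,192.7); tilt knobs in w1 at (284.1,238) and (337.5,228.1), and axis directions in the scene and side views. I'll fit the head pose from these.

Run:
```python
from h import *
import pickle
from scipy.optimize import least_squares
V=pickle.load(open('V.pkl','rb'))
G={'w1':((310.8,236.7),1.),'wrist':((429,289),.6),'scene':((232.5,251),1.),'side':((308,192.7),1.)}
def geo(q):
    x,y,yaw,t=q; f=np.array([np.cos(yaw)*np.cos(t),np.sin(yaw)*np.cos(t),np.sin(t)])
    o=np.array([x,y,.085]); yv=np.array([-np.sin(yaw),np.cos(yaw),0]); return o,f,yv
def res(q,full=False):
    o,f,yv=geo(q); g=o+.029*f; r=[]
    for n,(uv,w) in G.items(): r+=list((proj(V[n],g)[0]-uv)*w)
    r+=list(proj(V['w1'],o)[0]-(310.8,233.05))
    a=np.subtract(*proj(V['w1'],[o+.02*yv,o-.02*yv])); b=np.array([53.4,-9.9]); r.append(np.degrees(np.cross(a,b)/np.linalg.norm(a)/np.linalg.norm(b))*.5)
    for n,b in [('scene',(68.5,-67.5)),('side',(-51,-42))]:
        a=np.subtract(*proj(V[n],[g,o])); r.append(np.degrees(np.cross(a,b)/np.linalg.norm(a)/np.linalg.norm(b))*.4)
    return np.array(r)
s=least_squares(res,[.655,.3,np.pi,.9],loss='soft_l1')
o,f,y=geo(s.x); print(s.x[:2],np.degrees(s.x[2:]),'glass',o+.029*f,'f',f); print(np.round(s.fun,1))
J=s.jac; print('sd',np.sqrt(np.diag(np.linalg.inv(J.T@J)))*[1,1,57,57])
```

```text
[0.65555973 0.30077991] [187.93172527  48.43927964] glass [0.6365048  0.29812506 0.10669934] f [-0.65706666 -0.09154639  0.74825308]
[-0.4  1.2  0.2 -2.1 -0.4 -2.2 -1.6 -1.8 -0.  -0.2 -0.1  0.   1.1]
sd [1.19793525e-03 7.60507896e-04 2.36622775e+00 1.43848942e+00]<stdin>:13: DeprecationWarning: Arrays of 2-dimensional vectors are deprecated. Use arrays of 3-dimensional vectors instead. (deprecated in NumPy 2.0)
<stdin>:15: DeprecationWarning: Arrays of 2-dimensional vectors are deprecated. Use arrays of 3-dimensional vectors instead. (deprecated in NumPy 2.0)
```

Run:
```python
from plan import *
plan(np.array([.482,.006,.20]),R.from_euler('xyz',[180,0,100],degrees=True),12)
```

```text
angular [0.006, -0.006, 0.1] x 12
delta [[0.42, -1.67, 0.26], [0.24, -1.7, 0.27], [0.08, -1.72, 0.28], [-0.09, -1.72, 0.29], [-0.26, -1.69, 0.3], [-0.42, -1.66, 0.31], [-0.59, -1.61, 0.33], [-0.74, -1.54, 0.33], [-0.89, -1.45, 0.36], [-1.03, -1.36, 0.36], [-1.16, -1.24, 0.39], [-1.27, -1.12, 0.39]]
end [0.48203862 0.00603644 0.20000754] [179.97703719  -0.22405874  99.99870855] deg/row 5.750167437328959
```

Emit:
drive_tool --angular '[[0.006,-0.006,0.1],[0.006,-0.006,0.1],[0.006,-0.006,0.1],[0.006,-0.006,0.1],[0.006,-0.006,0.1],[0.006,-0.006,0.1],[0.006,-0.006,0.1],[0.006,-0.006,0.1],[0.006,-0.006,0.1],[0.006,-0.006,0.1],[0.006,-0.006,0.1],[0.006,-0.006,0.1],[0,0,0],[0,0,0]]' --delta_pos '[[0.42,-1.67,0.26],[0.24,-1.7,0.27],[0.08,-1.72,0.28],[-0.09,-1.72,0.29],[-0.26,-1.69,0.3],[-0.42,-1.66,0.31],[-0.59,-1.61,0.33],[-0.74,-1.54,0.33],[-0.89,-1.45,0.36],[-1.03,-1.36,0.36],[-1.16,-1.24,0.39],[-1.27,-1.12,0.39],[0,0,0],[0,0,0]]' --gripper '[8.7,8.7,8.7,8.7,8.7,8.7,8.7,8.7,8.7,8.7,8.7,8.7,8.7,8.7]'

```text
time_s: 6.3
tool_pos: [0.4825, 0.0062, 0.2002]
tool_rot: [179.9, -0.3, 100.1]
force: [1.0, 1.3, 0.1]
grip_width: 0.0868
grasp_force: 0.0
```

Run:
```python
from h import *
o=telemetry.get_obs(); print(np.round(o['qpos'],1),o['tool_pos'],o['tool_rot'])
w=eyes.read_camera('wrist'); save(w,'w2.png')
print(proj(w,[[.482,.006,.109],[.482,.006,.031]]))
for t in ['long_lens','front_glass','mid_lens','flat_lens','mid_cap','lens_board']: print(t,[(np.round(d['centre']).tolist(),round(d['p'],2)) for d in models.search_frame(w,t)][:3])
q=[d for d in models.cut_out(w,'long_lens')]
for d in q:
  ys,xs=np.nonzero(d['pixels']); print(d['p'],xs.min(),xs.max(),ys.min(),ys.max())
```

```text
[-39.1  -2.2  35.  110.2   1.   71.6   5.6] [0.48248324 0.0061692  0.20022945] [179.93544488  -0.25549595 100.07409945]
[[315.76459956 258.15330672]
 [316.17353284 234.7271822 ]]
long_lens [([169.0, 208.0], 0.78), ([310.0, 254.0], 0.68)]
front_glass [([312.0, 257.0], 0.8), ([167.0, 208.0], 0.6)]
mid_lens []
flat_lens [([311.0, 360.0], 0.8)]
mid_cap [([307.0, 211.0], 0.71), ([312.0, 253.0], 0.69)]
lens_board [([289.0, 224.0], 0.77)]
0.72 119 217 173 247
0.65 276 349 209 295
0.22 271 358 171 392
```

View pics/w2.png

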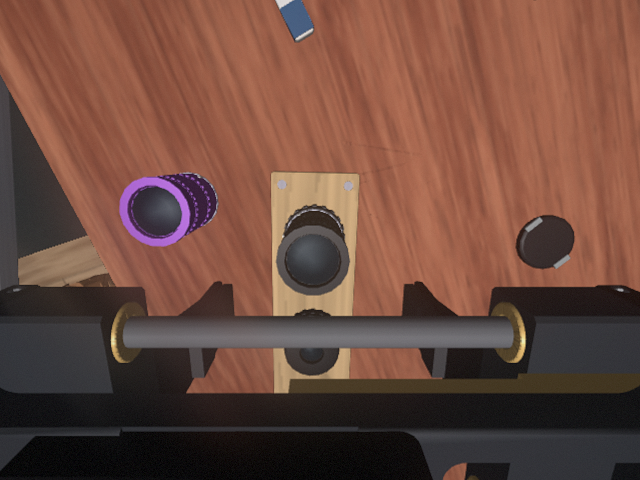

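The wrist view shows the long lens's front rim at (313,259), 2 mm from the prediction. Purple is at (155,211), well clear of the left finger, and the flat lens is at (311,350). I'll shift 2 mm, descend, and grip.

Emit:
drive_tool --angular '[[0,0.004,0],[0,0,0],[0,0,0],[0,0,0],[0,0,0],[0,0,0],[0,0,0],[0,0,0],[0,0,0],[0,0,0],[0,0,0],[0,0,0],[0,0,0],[0,0,0],[0,0,0],[0,0,0],[0,0,0],[0,0,0],[0,0,0]]' --delta_pos '[[0,-0.2,0.7],[0,0,1.5],[0,0,1.5],[0,0,1.5],[0,0,1.5],[0,0,1.5],[0,0,1.5],[0,0,1.5],[0,0,1.0],[0,0,0.5],[0,0,0],[0,0,0],[0,0,0],[0,0,0],[0,0,0],[0,0,0],[0,0,0],[0,0,0],[0,0,0]]' --gripper '[8.7,8.7,8.7,8.7,8.7,8.7,8.7,8.7,8.7,8.7,8.7,7.5,6.5,6,5.5,5,5,5,5]' --squeeze 25

```text
time_s: 8.6
tool_pos: [0.4795, 0.0062, 0.073]
tool_rot: [-179.9, -0.5, 100.0]
force: [-4.1, -0.9, 4.3]
grip_width: 0.0525
grasp_force: 25.0
```

Emit:
drive_tool --angular '[[0,0,-0.05],[0,0,-0.08],[0,0,-0.1],[0,0,-0.1],[0,0,-0.1],[0,0,-0.1],[0,0,-0.1],[0,0,-0.1],[0,0,-0.08],[0,0,-0.03],[0,0,0]]' --delta_pos '[[0,-0.05,0],[0,0,0],[0,0,0],[0,0,0],[0,0,0],[0,0,0],[0,0,0],[0,0,0],[0,0,0],[0,0,0],[0,0,0]]' --gripper '[5,5,5,5,5,5,5,5,5,5,5]'

```text
time_s: 9.7
tool_pos: [0.4786, 0.0051, 0.073]
tool_rot: [179.8, -0.4, 148.1]
force: [-5.3, -2.3, 6.1]
grip_width: 0.0524
grasp_force: 25.0
```

```bash
cat > st.py <<'E'
from h import *
o=telemetry.get_obs(); print(o['time_s'],np.round(o['qpos'],1),np.round(o['tool_pos'],4),np.round(o['tool_rot'],2),'F',np.round(o['force'],1),'T',np.round(o['wrist_torque'],3),o['grip_width'],o['grasp_force'])
E
python3 st.py
python3 - <<'E'
import sys; sys.path.insert(0,'.')
from h import *
import os; os.chdir('.')
w=eyes.read_camera('wrist'); d=eyes.read_camera('side')
u=proj(d,[.48,.006,.06])[0].astype(int)
a=cv2.resize(w['pixels'][120:330,200:430],(440,400),interpolation=2); b=cv2.resize(d['pixels'][u[1]-40:u[1]+40,u[0]-36:u[0]+36],(360,400),interpolation=2)
cv2.imwrite('pics/turn.png',np.hstack([a,b])[:,:,::-1])
E
```

```text
9.7 [-33.9   6.8  32.2 118.4  -4.8  56.2  58.9] [0.4786 0.0051 0.073 ] [179.81  -0.37 148.1 ] F [-5.3 -2.3  6.1] T [-0.794  1.298  0.047] 0.052433358941625645 25.004240095149726
```

View pics/turn.png

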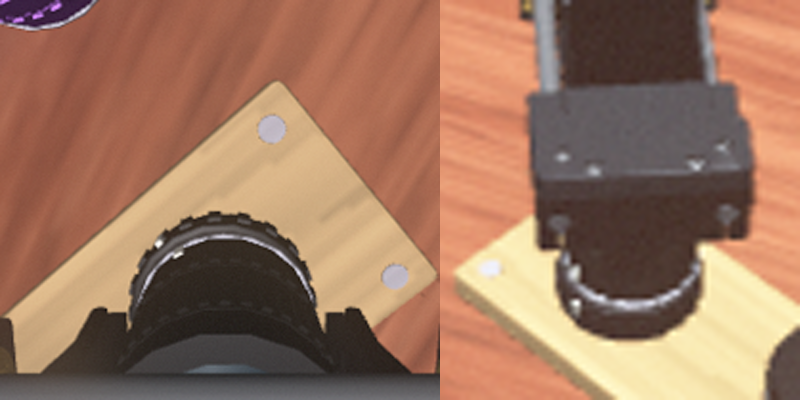

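The lens's mark (178,254) stands slightly clockwise of the cap's mark (158,243), roughly 8° short. I'll turn on gently and watch the torque.

Emit:
drive_tool --angular '[[0,0,-0.035],[0,0,-0.035],[0,0,-0.035],[0,0,0]]' --delta_pos '[[0,0,0],[0,0,0],[0,0,0],[0,0,0]]' --gripper '[5,5,5,5]'

```text
time_s: 10.2
tool_pos: [0.4785, 0.0049, 0.073]
tool_rot: [179.8, -0.4, 154.1]
force: [-4.5, -2.6, 6.3]
grip_width: 0.0524
grasp_force: 25.0
```

```bash
python3 st.py
```

```text
10.2 [-33.5   6.7  31.8 118.4  -4.7  56.2  64.8] [0.4785 0.0049 0.073 ] [179.79  -0.35 154.11] F [-4.5 -2.6  6.3] T [-0.869  1.339  0.011] 0.05236180367882231 25.00492458231747
```

Emit:
drive_tool --angular '[[0,0,-0.035],[0,0,0]]' --delta_pos '[[0,0,0],[0,0,0]]' --gripper '[5,5]'

```text
time_s: 10.4
tool_pos: [0.4785, 0.0048, 0.073]
tool_rot: [179.8, -0.3, 156.1]
force: [-5.0, -3.3, 7.0]
grip_width: 0.0524
grasp_force: 25.0
```

```bash
python3 st.py
python3 - <<'E'
import sys; sys.path.insert(0,'.')
from h import *
import os; os.chdir('.')
w=eyes.read_camera('wrist'); d=eyes.read_camera('side')
u=proj(d,[.48,.006,.045])[0].astype(int)
a=cv2.resize(w['pixels'][210:280,250:350],(560,400),interpolation=2); b=cv2.resize(d['pixels'][u[1]-25:u[1]+25,u[0]-15:u[0]+15],(240,400),interpolation=2)
cv2.imwrite('pics/turn2.png',np.hstack([a,b])[:,:,::-1])
E
```

```text
10.4 [-33.3   6.7  31.6 118.4  -4.7  56.2  66.8] [0.4785 0.0048 0.073 ] [179.78  -0.35 156.11] F [-5.  -3.3  7. ] T [-0.917  1.421 -0.012] 0.05239671196993239 25.005129450000823
```

View pics/turn2.png

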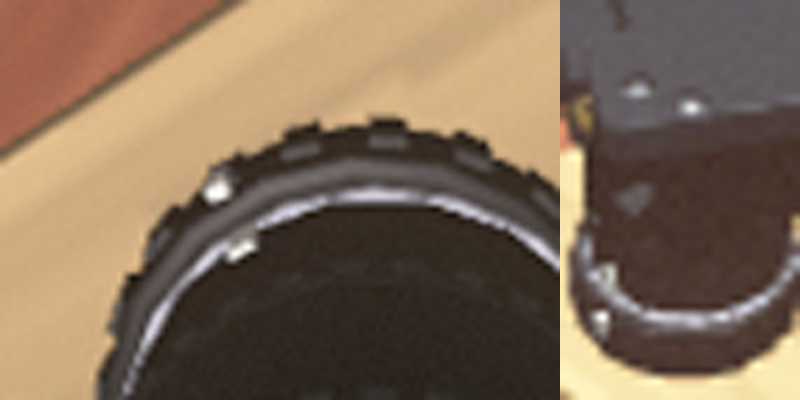

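Run:
```python
from h import *
w=eyes.read_camera('wrist')
for n,uv,zs,r in [('cap',(288.9,242.7),(.024,.028,.031),.029),('lens',(292.9,253.4),(.033,.035,.038),.0265)]:
    for z in zs:
        best=min(((np.linalg.norm(proj(w,[.4795+r*np.cos(a),.0055+r*np.sin(a),z])[0]-uv),np.degrees(a)) for a in np.radians(np.arange(120,260,.5))))
        p=atz(w,uv,z)-[.4795,.0055,0]; print(n,z,best,np.degrees(np.arctan2(p[1],p[0]))%360,np.hypot(*p[:2]))
```

```text
cap 0.024 (np.float64(0.9446137691489106), np.float64(194.5)) 194.46925280827855 0.028432174966348228
cap 0.028 (np.float64(0.1959531095317875), np.float64(192.5)) 192.72881254863094 0.029013911311988366
cap 0.031 (np.float64(0.8018169673583918), np.float64(191.5)) 191.46942257349886 0.02946716911842967
lens 0.033 (np.float64(5.343597181356948), np.float64(195.0)) 195.0878332661149 0.023391923128962887
lens 0.035 (np.float64(4.786369703782077), np.float64(193.5)) 193.95836911222042 0.02374252074677021
lens 0.038 (np.float64(3.8998398842986632), np.float64(192.00000000000003)) 192.3263674229722 0.02428508538615402
```

Both marks lie at about 193° about the axis, so they are aligned. I'll lift gently at first.

Emit:
drive_tool --angular '[[0,0,0],[0,0,0],[0,0,0],[0,0,0]]' --delta_pos '[[0,0,-0.2],[0,0,-0.2],[0,0,-0.3],[0,0,-0.3]]' --gripper '[5,5,5,5]'

```text
time_s: 10.95
tool_pos: [0.4787, 0.0059, 0.0824]
tool_rot: [179.7, -0.3, 156.1]
force: [-1.6, -0.2, -2.6]
grip_width: 0.0524
grasp_force: 25.0
```

```bash
python3 st.py
```

```text
10.95 [-33.6   5.9  31.6 117.9  -4.1  57.3  66.2] [0.4787 0.0059 0.0824] [179.7   -0.33 156.09] F [-1.6 -0.2 -2.6] T [-0.083  0.085  0.003] 0.05238568474077783 24.999370656441897
```

Free of the cap, showing only the lens's weight. Lifting straight up, then I'll plan the show pose.

Emit:
drive_tool --angular '[[0,0,0],[0,0,0],[0,0,0],[0,0,0],[0,0,0],[0,0,0],[0,0,0]]' --delta_pos '[[0,0,-1],[0,0,-2],[0,0,-2],[0,0,-2.5],[0,0,-2.5],[0,0,-2],[0,0,-1]]' --gripper '[5,5,5,5,5,5,5]'

```text
time_s: 11.65
tool_pos: [0.4822, 0.0061, 0.2166]
tool_rot: [179.3, 0.1, 156.1]
force: [-0.3, 0.1, -1.9]
grip_width: 0.0529
grasp_force: 25.0
```

Run:
```python
from plan import *
import pickle
V=pickle.load(open('V.pkl','rb')); print('yellow',atz(V['w1'],(348,40),.1))
f=np.array([-.657,-.0915,.748]); f/=np.linalg.norm(f); g=np.array([.6365,.298,.1067])
plan(g+.199*f,tool(-f,[-1,.15,0]),16)
```

```text
yellow [0.4874256  0.32028796 0.1       ]
angular [-0.02, -0.04, -0.011] x 16
delta [[0.56, 1.63, -0.23], [0.53, 1.63, -0.21], [0.5, 1.65, -0.2], [0.48, 1.66, -0.19], [0.45, 1.66, -0.17], [0.43, 1.67, -0.16], [0.4, 1.69, -0.14], [0.38, 1.68, -0.13], [0.36, 1.7, -0.1], [0.33, 1.7, -0.09], [0.32, 1.7, -0.06], [0.29, 1.71, -0.04], [0.27, 1.71, -0.02], [0.25, 1.72, 0.01], [0.24, 1.72, 0.03], [0.21, 1.72, 0.05]]
end [0.50572875 0.27981139 0.25563046] [161.6736627   37.76142349 160.16101655] deg/row 2.638717921335077
```

Emit:
drive_tool --angular '[[-0.02,-0.04,-0.011],[-0.02,-0.04,-0.011],[-0.02,-0.04,-0.011],[-0.02,-0.04,-0.011],[-0.02,-0.04,-0.011],[-0.02,-0.04,-0.011],[-0.02,-0.04,-0.011],[-0.02,-0.04,-0.011],[-0.02,-0.04,-0.011],[-0.02,-0.04,-0.011],[-0.02,-0.04,-0.011],[-0.02,-0.04,-0.011],[-0.02,-0.04,-0.011],[-0.02,-0.04,-0.011],[-0.02,-0.04,-0.011],[-0.02,-0.04,-0.011],[0,0,0],[0,0,0],[0,0,0]]' --delta_pos '[[0.56,1.63,-0.23],[0.53,1.63,-0.21],[0.5,1.65,-0.2],[0.48,1.66,-0.19],[0.45,1.66,-0.17],[0.43,1.67,-0.16],[0.4,1.69,-0.14],[0.38,1.68,-0.13],[0.36,1.7,-0.1],[0.33,1.7,-0.09],[0.32,1.7,-0.06],[0.29,1.71,-0.04],[0.27,1.71,-0.02],[0.25,1.72,0.01],[0.24,1.72,0.03],[0.21,1.72,0.05],[0,0,0],[0,0,0],[0,0,0]]' --gripper '[5,5,5,5,5,5,5,5,5,5,5,5,5,5,5,5,5,5,5]'

```text
time_s: 13.55
tool_pos: [0.504, 0.278, 0.2511]
tool_rot: [162.0, 37.4, 160.2]
force: [0.8, -0.6, -3.1]
grip_width: 0.0524
grasp_force: 25.0
```

```bash
python3 st.py
python3 - <<'E'
import sys; sys.path.insert(0,'.')
from h import *
import os; os.chdir('.')
w=eyes.read_camera('wrist'); d=eyes.read_camera('side'); s=eyes.read_camera('scene')
o=telemetry.get_obs(); T=R.from_euler('xyz',o['tool_rot'],degrees=True).as_matrix(); p=np.array(o['tool_pos'])
f=np.array([-.657,-.0915,.748]); f/=np.linalg.norm(f); g=np.array([.6365,.298,.1067])
r=p+.049*T[:,2]; v=r-g; print('dist',np.linalg.norm(v),'lateral',np.linalg.norm(v-f*(v@f)),'angle',np.degrees(np.arccos(-T[:,2]@f)))
print('w rear',proj(w,[r,g]))
a=cv2.resize(w['pixels'],(400,300),interpolation=3)
def crop(c,P,h):
    u=proj(c,P)[0].astype(int); x=c['pixels'][u[1]-h*3//4:u[1]+h*3//4,u[0]-h:u[0]+h]; return cv2.resize(x,(400,300),interpolation=2)
m=(r+g)/2
cu=crop(w,g,50)
cv2.imwrite('pics/fin.png',np.vstack([np.hstack([a,cu]),np.hstack([crop(s,m,80),crop(d,m,80)])])[:,:,::-1])
E
```

```text
13.55 [-40.4 -13.7  -4.7 124.8  35.7  40.1   9.2] [0.504  0.278  0.2511] [162.03  37.37 160.24] F [ 0.8 -0.6 -3.1] T [-0.166  1.133  0.01 ] 0.052386530110238576 24.999268788378686
dist 0.14807319980173317 lateral 0.004904861042113615 angle 0.7110444010887763
w rear [[317.02051489 276.86404765]
 [319.96370418 233.33782328]]
```

View pics/fin.png

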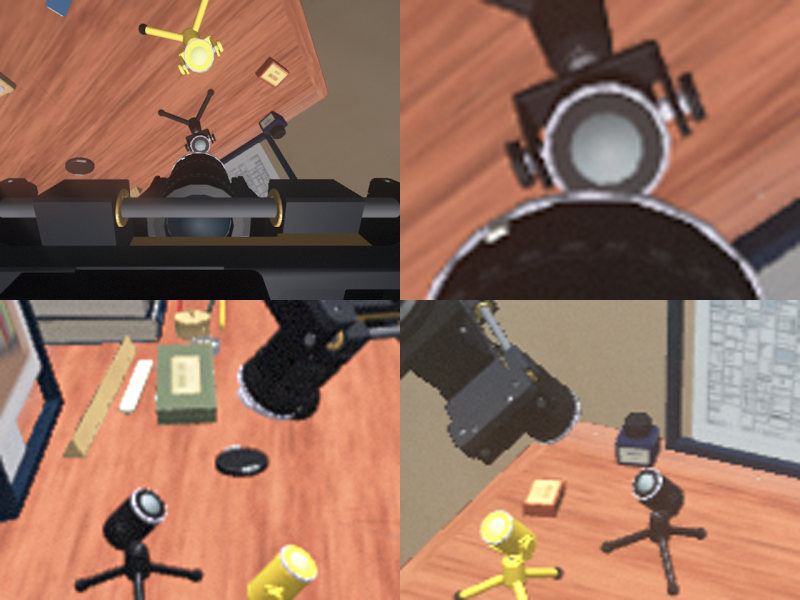

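Lens is held, upright to the webcam; ring centre here is (320.2,232.5) against a predicted (320.0,233.3), so the fit holds. Knob midpoint is about (320.9,228.7). I'll re-check the axis with it and compute the sag correction.

```bash
python3 -W ignore - <<'E'
from plan import *
import pickle
from scipy.optimize import least_squares
V=pickle.load(open('V.pkl','rb')); V['w4']=eyes.read_camera('wrist')
G={'w1':((310.8,236.7),1.),'w4':((320.2,232.5),1.),'wrist':((429,289),.4),'scene':((232.5,251),.7),'side':((308,192.7),.7)}
K={'w1':((310.8,233.05),(53.4,-9.9)),'w4':((320.9,228.7),(161,-65))}
def geo(q):
    x,y,yaw,t=q; f=np.array([np.cos(yaw)*np.cos(t),np.sin(yaw)*np.cos(t),np.sin(t)])
    return np.array([x,y,.085]),f,np.array([-np.sin(yaw),np.cos(yaw),0])
def ang(a,b): return np.degrees(np.cross(a,b)/np.linalg.norm(a)/np.linalg.norm(b))
def res(q):
    o,f,yv=geo(q); g=o+.029*f; r=[]
    for n,(uv,w) in G.items(): r+=list((proj(V[n],g)[0]-uv)*w)
    for n,(c,b) in K.items():
        r+=list(proj(V[n],o)[0]-c); r.append(ang(np.subtract(*proj(V[n],[o+.02*yv,o-.02*yv])),b)*.5)
    for n,b in [('scene',(68.5,-67.5)),('side',(-51,-42))]: r.append(ang(np.subtract(*proj(V[n],[g,o])),b)*.4)
    return np.array(r)
s=least_squares(res,[.655,.3,np.pi,.9],loss='soft_l1')
o,f,y=geo(s.x); g=o+.029*f; print(s.x[:2],np.degrees(s.x[2:]),'glass',g,'f',f); print(np.round(s.fun,1))
c=telemetry.get_obs(); T=R.from_euler('xyz',c['tool_rot'],degrees=True); p=np.array(c['tool_pos'])
plan(g+.199*f,tool(-f,T.as_matrix()[:,0]),4)
E
```

```text
[0.6557851  0.30122687] [188.30893517  47.97516759] glass [0.63657476 0.29842133 0.10654279] f [-0.66242556 -0.09674294  0.74285475]
[-0.   1.1 -0.2  0.5  0.2 -1.4 -0.4 -1.4 -1.1 -1.3  0.5 -0.1 -0.2 -0.9
 -0.9  0.3 -0.2  1.4]
angular [-0.002, -0.005, 0.0] x 4
delta [[-0.06, 0.04, -0.05], [-0.05, 0.04, -0.04], [-0.06, 0.05, -0.05], [-0.06, 0.04, -0.04]]
end [0.50478991 0.27917662 0.25438888] [161.26516617  38.48818639 159.80334188] deg/row 0.308547215431189
```

Emit:
drive_tool --angular '[[-0.002,-0.005,0],[-0.002,-0.005,0],[-0.002,-0.005,0],[-0.002,-0.005,0],[0,0,0],[0,0,0],[0,0,0],[0,0,0],[0,0,0],[0,0,0]]' --delta_pos '[[-0.06,0.04,-0.05],[-0.05,0.04,-0.04],[-0.06,0.05,-0.05],[-0.06,0.04,-0.04],[0,0,0],[0,0,0],[0,0,0],[0,0,0],[0,0,0],[0,0,0]]' --gripper '[5,5,5,5,5,5,5,5,5,5]'

```text
time_s: 14.75
tool_pos: [0.5045, 0.2798, 0.2542]
tool_rot: [161.3, 38.5, 159.9]
force: [0.2, -0.4, -1.9]
grip_width: 0.0527
grasp_force: 25.0
```

```bash
python3 st.py
python3 - <<'E'
import sys; sys.path.insert(0,'.')
from h import *
o=telemetry.get_obs(); T=R.from_euler('xyz',o['tool_rot'],degrees=True).as_matrix(); p=np.array(o['tool_pos'])
f=np.array([-.6624,-.0967,.7429]); g=np.array([.6366,.2984,.1065])
v=p+.049*T[:,2]-g; print('dist',v@f,'lateral',T.T@(v-f*(v@f)),'angle',np.degrees(np.arccos(-T[:,2]@f)))
E
```

```text
14.75 [-40.  -14.1  -5.6 125.4  37.5  39.5   7.3] [0.5045 0.2798 0.2542] [161.29  38.51 159.89] F [ 0.2 -0.4 -1.9] T [-0.147  1.201 -0.043] 0.05265590592158996 24.999302714131773
dist 0.1500433845278482 lateral [3.68163707e-04 6.50571598e-04 4.61876451e-06] angle nan<stdin>:5: RuntimeWarning: invalid value encountered in arccos
```

Run:
```python
from h import *
w=eyes.read_camera('wrist'); o=telemetry.get_obs(); T=R.from_euler('xyz',o['tool_rot'],degrees=True).as_matrix(); p=np.array(o['tool_pos'])
for r in (.0225,.0255,.0265):
  a=np.radians(np.arange(0,360,2)); P=np.c_[r*np.cos(a),r*np.sin(a),np.full(len(a),.042)]@T.T+p
  u=proj(w,P); k=u[:,1].argmin(); print(r,'top',u[k],'left/right',u[:,0].min(),u[:,0].max())
c=int(round(u[k][0])); print(w['pixels'][236:264,c].mean(1).round().astype(int))
```

```text
0.0225 top [316.55781336 243.93422372] left/right 278.5179210426689 354.51818383435835
0.0255 top [316.56319999 238.86004217] left/right 273.4449325274996 359.5903682724217
0.0265 top [316.56500526 237.15948508] left/right 271.75361124106325 361.2813892860114
[ 72  77  77  72 153 211  91 161 218 101  30  33  35  34  39  37  35  35
  36  35  37  35  37  40  32  36  36  35]
```

```bash
cat > arc.py <<'E'
from h import *
w=eyes.read_camera('wrist'); o=telemetry.get_obs(); T=R.from_euler('xyz',o['tool_rot'],degrees=True).as_matrix(); p=np.array(o['tool_pos'])
I=w['pixels'].mean(2); Q=[]
for c in range(282,354,2):
    col=I[225:284,c]; dark=np.nonzero(col>75)[0]
    if len(dark)==0: continue
    Q.append((c,225+dark.max()))
Q=np.array(Q,float); print(Q[::4].tolist())
co,cd=np.array(w['origin']),Rm(w['orientation'])
for z in (.040,.042):
    pts=[]
    for q in Q:
        a=T.T@(co-p); b=T.T@ray(w,q)[1]; pts.append((a+b*(z-a[2])/b[2])[:2])
    pts=np.array(pts); M=np.c_[2*pts,np.ones(len(pts))]
    s=np.linalg.lstsq(M,(pts**2).sum(1),rcond=None)[0]; r=np.sqrt(s[2]+s[0]**2+s[1]**2)
    d=np.hypot(*(pts-s[:2]).T)-r; keep=abs(d)<.001
    s=np.linalg.lstsq(M[keep],(pts[keep]**2).sum(1),rcond=None)[0]; r=np.sqrt(s[2]+s[0]**2+s[1]**2)
    print(z,'centre in tool x,y mm',s[:2]*1e3,'r',r*1e3,keep.sum(),len(Q),'rms',np.std(d[keep])*1e3)
E
python3 arc.py
```

```text
[[282.0, 261.0], [290.0, 255.0], [298.0, 249.0], [306.0, 246.0], [314.0, 245.0], [322.0, 245.0], [330.0, 246.0], [338.0, 249.0], [346.0, 254.0]]
0.04 centre in tool x,y mm [-3.50176365  0.86334556] r 26.142237743556947 35 36 rms 0.2692107136773897
0.042 centre in tool x,y mm [-4.29902169  0.86581067] r 26.4203270123748 35 36 rms 0.2720744551542642
```

Run:
```python
from h import *
w=eyes.read_camera('wrist'); o=telemetry.get_obs(); T=R.from_euler('xyz',o['tool_rot'],degrees=True).as_matrix(); p=np.array(o['tool_pos'])
I=w['pixels'].mean(2).round().astype(int)
for c in (296,317,338): print(c,I[246:322,c].tolist())
for z,r in [(-.036,.0265),(-.036,.0245),(-.036,.021)]:
  a=np.radians(np.arange(0,360,2)); u=proj(w,np.c_[r*np.cos(a),r*np.sin(a),np.full(len(a),z)]@T.T+p); k=u[:,1].argmin()
  print(z,r,'top',u[k],'l/r',u[:,0].min(),u[:,0].max(),'at cols',[round(u[:k+90][np.abs(u[:,0]-c).argsort()[:4],1].min(),1) if 0 else float(min(u[i,1] for i in np.abs(u[:,0]-c).argsort()[:3])) for c in (296,338)])
# w2: flange arc
J=cv2.imread('pics/w2.png').mean(2).round().astype(int); print('w2',J[195:245,315].tolist(),J[285:300,313].tolist(), J[259,270:285].tolist(),J[259,340:356].tolist())
```

```text
296 [142, 126, 116, 136, 57, 55, 53, 56, 30, 37, 34, 36, 38, 35, 38, 36, 38, 36, 35, 37, 32, 35, 36, 35, 36, 36, 34, 34, 34, 35, 33, 36, 34, 32, 33, 40, 50, 45, 34, 36, 35, 31, 28, 30, 31, 28, 31, 31, 27, 32, 28, 34, 63, 84, 85, 83, 85, 83, 84, 84, 83, 86, 86, 86, 86, 87, 84, 87, 83, 59, 41, 46, 47, 46, 50, 51]
317 [31, 34, 35, 36, 38, 35, 35, 37, 35, 35, 34, 36, 39, 44, 33, 38, 36, 33, 34, 31, 34, 32, 34, 34, 33, 33, 30, 33, 32, 33, 32, 39, 41, 46, 35, 33, 39, 30, 30, 30, 31, 32, 29, 28, 32, 31, 28, 26, 32, 61, 92, 89, 92, 89, 89, 90, 90, 92, 91, 90, 91, 90, 92, 91, 90, 72, 45, 49, 46, 46, 43, 46, 46, 45, 50, 50]
338 [132, 113, 129, 137, 28, 33, 36, 35, 35, 34, 39, 34, 38, 37, 34, 35, 41, 38, 33, 36, 34, 36, 35, 28, 33, 33, 37, 33, 32, 34, 34, 33, 32, 31, 35, 49, 47, 40, 38, 39, 28, 31, 32, 29, 31, 28, 31, 27, 27, 30, 27, 51, 89, 95, 95, 95, 94, 93, 96, 96, 95, 95, 94, 96, 96, 96, 99, 97, 85, 49, 43, 44, 49, 48, 49, 50]
-0.036 0.0265 top [315.74574597 288.2369961 ] l/r 244.3542839733293 387.0664208821969 at cols [290.92094886309684, 291.71915231481967]
-0.036 0.0245 top [315.74338067 293.53084319] l/r 249.7558861820394 381.6649198054092 at cols [295.9909269369408, 296.72273642710724]
-0.036 0.021 top [315.73929098 302.68410432] l/r 259.19396321116125 372.23004211956123 at cols [305.9243527123905, 306.68052517819564]
w2 [153, 156, 156, 153, 156, 155, 152, 158, 144, 69, 62, 91, 48, 62, 141, 182, 32, 38, 41, 44, 45, 42, 41, 41, 44, 42, 43, 40, 41, 33, 62, 98, 96, 94, 94, 92, 96, 93, 89, 73, 67, 66, 69, 74, 71, 74, 76, 74, 77, 78] [37, 37, 49, 68, 75, 75, 73, 75, 72, 77, 119, 160, 154, 157, 156] [102, 88, 161, 177, 176, 171, 116, 86, 86, 85, 89, 88, 88, 91, 66] [41, 73, 82, 81, 80, 80, 80, 80, 75, 110, 156, 166, 163, 157, 158, 112]
```

Run:
```python
from h import *
w=eyes.read_camera('wrist'); o=telemetry.get_obs(); T=R.from_euler('xyz',o['tool_rot'],degrees=True).as_matrix(); p=np.array(o['tool_pos'])
C=T.T@Rm(w['orientation']); t=T.T@(np.array(w['origin'])-p)   # camera in tool (fixed)
Ki=np.linalg.inv(np.array(w['mtx']))
I2=cv2.imread('pics/w2.png')[:,:,::-1].mean(2); I4=w['pixels'].mean(2)
def fit(I,cols,r0,r1,th,z,mode):
    P=[]
    for c in cols:
        k=np.nonzero(I[r0:r1,c]>th)[0]
        if len(k)==0: continue
        row=r0+(k.max() if mode=='last' else k.min())
        b=C@Ki@np.array([c,row,1]); P.append((t+b*(z-t[2])/b[2])[:2])
    P=np.array(P); best=None
    for it in range(3):
        M=np.c_[2*P,np.ones(len(P))]; s=np.linalg.lstsq(M,(P**2).sum(1),rcond=None)[0]; r=np.sqrt(s[2]+s[0]**2+s[1]**2)
        d=abs(np.hypot(*(P-s[:2]).T)-r); P=P[d<max(.0006,2*np.median(d))]
    return np.round(np.r_[s[:2],r,P[:,0].max()]*1e3,2),len(P)
# w2: TCP z .2002 -> flange z_tool=.1692, front .0912 ; now flange .042, front -.036
print('w2 flange',fit(I2,range(296,336,1),195,221,75,.1692,'last'))
print('now flange',fit(I4,range(282,354,1),225,284,75,.042,'last'))
print('w2 front',fit(I2,range(292,336,1),219,245,75,.0912,'first'))
print('now front',fit(I4,range(285,350,1),284,315,70,-.036,'first'))
```

```text
w2 flange (array([-2.97, -3.21, 25.57, 22.47]), 38)
now flange (array([-4.61,  0.72, 26.76, 21.88]), 65)
w2 front (array([25.29, -2.26,  9.75, 28.12]), 44)
now front (array([-1.79,  0.83, 25.59, 23.59]), 65)
```

The lens sits about 2 mm off the tool axis with under 1° of tilt (comparing rim fits before the grasp and now). One small trim, then hand in.

Emit:
drive_tool --angular '[[0,0.006,0],[0,0.006,0],[0,0,0],[0,0,0],[0,0,0],[0,0,0],[0,0,0],[0,0,0],[0,0,0],[0,0,0]]' --delta_pos '[[0.1,-0.05,0],[0.1,-0.05,0],[0,0,0],[0,0,0],[0,0,0],[0,0,0],[0,0,0],[0,0,0],[0,0,0],[0,0,0]]' --gripper '[5,5,5,5,5,5,5,5,5,5]'

```text
time_s: 15.95
tool_pos: [0.5029, 0.2793, 0.2527]
tool_rot: [161.5, 37.9, 160.2]
force: [0.3, 0.5, -2.1]
grip_width: 0.0525
grasp_force: 25.0
```

```bash
python3 st.py; python3 -c "
from h import *
o=telemetry.get_obs(); T=R.from_euler('xyz',o['tool_rot'],degrees=True).as_matrix(); p=np.array(o['tool_pos'])
f=np.array([-.6624,-.0967,.7429]); g=np.array([.6366,.2984,.1065]); f/=np.linalg.norm(f)
v=p+.049*T[:,2]-g; print(v@f,T.T@(v-f*(v@f)),np.degrees(np.arccos(min(1,-T[:,2]@f))), np.abs(o['joint_velocities']).max())
print(env.sign_off())"
```

```text
15.95 [-40.3 -14.2  -5.1 125.3  36.3  39.6   8.5] [0.5029 0.2793 0.2527] [161.47  37.86 160.17] F [ 0.3  0.5 -2.1] T [-0.134  1.151 -0.051] 0.052475000395070304 24.999398994259536
0.15004191082978527 [ 2.97078567e-03 -3.97829739e-04  2.94288700e-05] 0.5990945906977698 0.09909717772573699
the job is handed in; nothing more can be done
None
```

The long black lens is off its cap and held still with its rear glass facing the black webcam. By my measurements it is 15.0 cm from the webcam's glass, centred to within a few mm and square to within about 2°. The job is handed in; I wasn't shown the verdict.

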